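# Seal the dry box

### The arm

A 7-joint arm with a two-finger parallel gripper is mounted at the origin on the work surface. World frame = base frame: x ahead of the robot, y to its left, z up, the work surface at z = 0. Lengths are in m, angles in rad, forces in N, time in s.
With the tool pointing down it reaches from about 0.425 to 0.875 m from the base axis. Payload 8.4 kg.
Tool frame: the origin (TCP) lies at the very end of the fingers, on their centre line; the grasp point (between the pads) lies 19 mm behind it (robot.grip_depth is the distance from the TCP to the grasp point, in m); z points along the fingers, y is the line along which they close (so a half turn about z gives the same grasp; the last joint's range is limited). The gripper opens to 85 mm and grips with 20 to 120 N. Pads are 22 mm wide; open, the fingers measure 114 mm over their backs; the gripper's body (76 mm by 85 mm) begins 54 mm behind the grasp point. The pads swing forward as they close: fully open they stand 13 mm farther back than shut.
Start: joints at [1.22, 0.333, 0.04, 1.465, -0.013, 1.343, -0.059], TCP at [0.162, -0.629, 0.231] pointing down, gripper open.
Joint ranges: [-2.58, 2.58], [-0.38, 2.09], [-1.3, 1.39], [0.25, 2.4], [-1.5, 4.64], [0.08, 2.09], [-2.65, 2.65]. Speed limits (rad/s): [2.22, 2.22, 2.79, 2.79, 3.14, 3.14, 3.14].

### API

Orientations are given as a unit quaternion [x, y, z, w].
In Python, from cell import robot, grab_frame gives the robot as it stands.
- The arm moves only by the tool arm_command, never from a script. Its argument "rows" is text: rows parted by semicolons, each of 7 numbers parted by spaces: the turn, a rotation vector about the tool's x, y, z in rad, then the shift along the tool's x, y, z in cm, then the opening, from 0 (shut) to 1 (fully open). In form: rx ry rz x y z claw; .... A call has 1 to 10 rows; each row is the pose to reach, as a shift and turn from the pose commanded when the call began, along the tool's axes at that moment; what a row does not reach only later rows make up. A row lasts 1/12 s, in which the tool goes at most 41.7 mm and 7.16 degrees, less where a joint would pass 70% of its speed; a pose out of reach is approached as far as the arm can. A call with a gripper value outside its range is refused whole. The fingers move at their own pace and stop on an object; "grip_force" is the grip in N (left out, the last holds). Time passes only in rows, so rows that repeat a pose let the fingers close. It gives the time, the measured TCP pose, the force, the opening and the grip force at its end, in the units of the state.
- robot.state(): the state, without advancing time (a new reading comes with each control period).
- grab_frame(name): name is "scene" or "top" or "wrist"; returns a dict with "color" (420x560x3 uint8, blue, green, red), "fov_y" (degrees; the focal length in pixels is half the picture's height over the tangent of half this angle, whatever the lens; pixels are square), "cx", "cy" (the principal point, pixels), "k1" (the pictures are not rectified: a ray, as slopes to the right and down, at radius r is drawn at 1 + k1 r^2 times it, then the intrinsics apply), "world_from_camera" (4x4, takes a point from camera to world coordinates). Camera axes: x right, y down, z forward; pixel columns grow to the right and rows downward; lengths in m; the calibration is good to about 2 mm. A picture is of the moment at which its call begins. There is no depth.
- robot.sign_off(): hands the job in; it is judged then, once.
The state is a dict: "time_s": time; "joints": joint angles; "qvel": joint speeds; "tau": joint torques, N m; "tool_pos": TCP position; "tcp_rot": TCP orientation; "ft_force": force on the tool from outside, world axes, zero at the start; "ft_torque": the same for the moment, N m; "finger_gap": finger opening in m; "grasp_force": force on a finger pad.
Only numpy, scipy, OpenCV 4.12 (cv2) and the standard library are available. Lean on these libraries where they do the work, as an engineer would, in place of code of your own. Each camera call takes 0.05 s, during which the arm holds its last target. There are 200 camera calls.

### The job

The grey lid of the oblong dry box on the dental bench is lying loose and proud on its gasket. Press it home one corner at a time and crosswise: first the corner beside the valve knob, then the corner diagonally opposite, then the two remaining corners in either order, so that the lid ends flat and fully down all round. Then leave it alone.

Things in the scene. Friction and masses are not known exactly. Their poses are not given: they have to be found in the camera images.
- valve_corner (a point): Top centre of the 26 mm black rubber disc on the grey lid corner beside the valve (black knob on a steel collar, 22 mm across, 14 mm high, 62 mm from the disc towards the lid's middle). Axes: x along the lid's long side, y its short side, z up. Lid: loose rigid plate 220 x 160 x 8 mm, 0.4 kg, on a white tub; each disc's centre lies 17 mm in from both edges, its top 10 mm above the lid's underside.
- opposite_corner (a point): Top centre of the like disc diagonally opposite the valve corner (-186 mm in x, -126 mm in y from it); same axes. Under each disc a 22 mm square rubber block holds the lid 8 mm off the tub: disc tops 93 mm above the table at the start, 85 mm when fully home. A block sinks under more than about 9 N, until the lid meets the tub, and does not spring back.
- long_side_corner (a point): Top centre of the like disc at the other end of the valve corner's long side (-186 mm in x); same axes. 15 to 25 N straight down on a disc sinks its block alone; the lid rocks over the two neighbours and the corner diagonally opposite rises up to 8 mm; once released it may rest rocked either way. A push at mid lid or mid side sinks several blocks at once.
- short_side_corner (a point): Top centre of the like disc at the other end of the valve corner's short side (-126 mm in y); same axes. A rim under the lid reaches 16 mm into the tub, with 4 mm play all round, and keeps the lid in place.

How it is judged:
By the outcome, as a careful person would: the job done as asked, in the order asked, and still so for the second after the job is handed in, with the robot touching nothing.
It also fails if it takes over 45 s, if anything falls off the work surface, if the arm or the gripper's body presses on something with over 40 N, if the wrist force passes 120 N, or if a joint passes its speed limit or range.

## Working session

There is one attempt and no reset: what is moved stays moved. The work goes in short steps, Python scripts to look and compute and a tool call to move; the robot and the scene stay as the last step left them, time stands still between calls to the robot, and variables do not carry over. Pictures are saved under pics/ and viewed, at most 10 in all, crops included, and the job is handed in when it is done.

Besides the shell and the picture viewer there is one more tool, called after ">>>" as name(argument=value, ...) on one line, values as JSON. arm_command: Moves the arm, as the interface text tells. Its arguments: {"type":"object","properties":{"rows":{"type":"string"},"grip_force":{"type":"number"}},"required":["rows"]}

```bash
mkdir -p pics; python3 - <<'E'
from cell import robot, grab_frame
import cv2,numpy as np
for n in("top","scene"):
    f=grab_frame(n); cv2.imwrite(f"pics/{n}0.png",f["color"]); print(n,f["fov_y"],f["cx"],f["cy"],f["k1"],np.round(f["world_from_camera"],3).tolist())
s=robot.state();print(s)
E
```

```text
top 52.207070746074415 273.7003822127301 208.2483073790594 0.042787764694611985 [[0.023, -0.995, 0.096, 0.455], [-0.999, -0.026, -0.03, 0.012], [0.032, -0.095, -0.995, 0.939], [0.0, 0.0, 0.0, 1.0]]
scene 56.81920030315797 285.4498235929917 207.40456398067445 0.008274318149730158 [[-0.643, 0.564, -0.517, 0.933], [0.765, 0.488, -0.419, 0.315], [0.016, -0.666, -0.746, 0.709], [0.0, 0.0, 0.0, 1.0]]
{'time_s': 0.1, 'joints': array([ 1.21980866,  0.33379514,  0.03987289,  1.46615619, -0.01343794,
        1.34329333, -0.05847303]), 'qvel': array([-0.00073197, -0.00174518, -0.00086675, -0.00325282, -0.00212993,
        0.00037162, -0.00076279]), 'tau': array([ 3.38331942e-03, -6.60023975e+01,  1.36970490e+00, -4.06473720e+01,
        1.70771097e-02,  9.03719600e-03,  6.87597367e-05]), 'tool_pos': array([ 0.16182908, -0.62912192,  0.23055238]), 'tcp_rot': array([ 9.92085372e-01,  1.25563266e-01, -1.13807317e-04, -6.83760557e-04]), 'ft_force': array([ 0.19400019,  0.21670304, -0.50876803]), 'ft_torque': array([ 0.01105487, -0.00589969,  0.01702704]), 'grasp_force': 0.0, 'finger_gap': 0.08564998169291384}
```

View pics/top0.png

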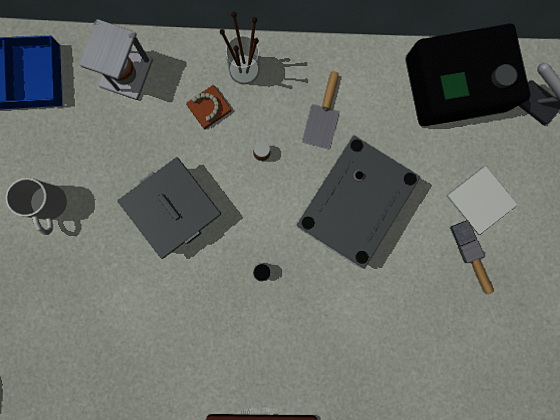

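View pics/scene0.png

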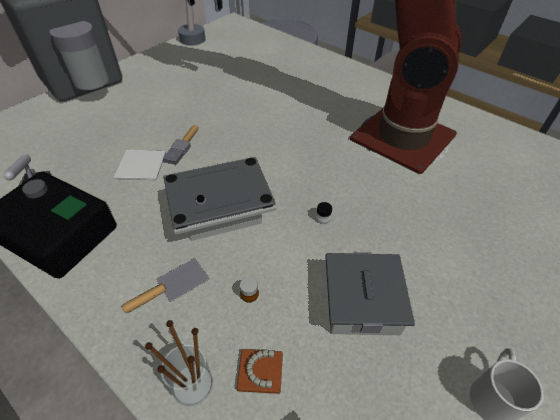

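The top view shows the lid with discs at about (357,145), (410,179), (308,223) and (362,257), and the knob at (359,175), 30 px from (357,145). So (357,145) is the valve corner, (362,257) opposite, (308,223) long-side and (410,179) short-side. The scene view shows the same lid, with its discs near (180,219), (171,179), (264,208) and (251,162).

```bash
cat > h.py <<'E'
import cv2,numpy as np
from cell import robot, grab_frame
def ray(f,p):
    F=210/np.tan(np.radians(f["fov_y"])/2); K=np.array([[F,0,f["cx"]],[0,F,f["cy"]],[0,0,1]])
    u=cv2.undistortPoints(np.array([[p]],float),K,np.array([f["k1"],0,0,0,0]))[0,0]
    T=np.array(f["world_from_camera"]); return T[:3,3],T[:3,:3]@np.array([u[0],u[1],1])
def onplane(f,p,z):
    o,d=ray(f,p); return o+d*(z-o[2])/d[2]
def blob(img,g,w=11,t=28):
    x,y=g; m=(img[y-w:y+w+1,x-w:x+w+1].max(2)<t).astype(np.uint8)
    n,l,s,c=cv2.connectedComponentsWithStats(m)
    if n<2: return None,0
    i=1+np.argmax(s[1:,4]); return c[i]+[x-w,y-w],s[i,4]
def tri(a,p,b,q):
    o1,d1=ray(a,p);o2,d2=ray(b,q);A=np.stack([d1,-d2],1);s=np.linalg.lstsq(A,o2-o1,rcond=None)[0]
    P,Q=o1+d1*s[0],o2+d2*s[1]; return (P+Q)/2,np.linalg.norm(P-Q)
E
python3 - <<'E'
from h import *
t=grab_frame("top");s=grab_frame("scene")
N=["valve","opp","long","short"]
G=[(357,145),(362,257),(308,223),(410,179)];H=[(180,219),(251,162),(264,208),(171,179)]
P=[]
for n,g,h in zip(N,G,H):
    a,aa=blob(t["color"],g);b,bb=blob(s["color"],h)
    p=onplane(t,a,.093);q=onplane(s,b,.093);P.append(p);tr=tri(t,a,s,b)
    print(n,a.round(1),aa,b.round(1),bb,p.round(4),q.round(4),tr[0].round(4),tr[1].round(4))
P=np.array(P);d=lambda i,j:np.linalg.norm(P[i]-P[j]).round(4)
print(d(0,1),d(0,2),d(0,3),d(2,3),"want .2247 .186 .126 .2247", np.linalg.norm(P[:,:2],axis=1))
E
```

```text
valve [356.5 145.2] 108 [179.3 218.2] 75 [ 0.669  -0.1773  0.093 ] [ 0.6724 -0.1773  0.093 ] [ 0.6705 -0.1788  0.0898] 0.0021
opp [361.6 256.8] 124 [250.1 161.3] 51 [ 0.4452 -0.1886  0.093 ] [ 0.4487 -0.1888  0.093 ] [ 0.4458 -0.1903  0.09  ] 0.0022
long [307.7 222.4] 119 [265.7 198.9] 48 [ 0.5103 -0.0811  0.093 ] [ 0.5152 -0.0793  0.093 ] [ 0.511  -0.0823  0.0874] 0.0014
short [409.8 178.4] 119 [170.7 177.8] 55 [ 0.604 -0.285  0.093] [ 0.6075 -0.2852  0.093 ] [ 0.6053 -0.2871  0.0899] 0.0023
0.2241 0.1856 0.1258 0.2245 want .2247 .186 .126 .2247 [0.69207631 0.48346335 0.51665101 0.66786771]
```

Spacings and height match the given sizes. Moving halfway now with the fingers shutting.

>>> arm_command(rows="0 0 0 1.5 -0.8 0 0;0 0 0 4.5 -2.3 0 0;0 0 0 8 -4.1 0 0;0 0 0 11.5 -5.9 1 0;0 0 0 15 -7.7 1 0;0 0 0 18.5 -9.5 2 0;0 0 0 22 -11.3 2 0;0 0 0 25.5 -13.1 3 0;0 0 0 28.5 -14.6 3 0;0 0 0 30 -15.4 3 0", grip_force=60)

```text
time_s: 1.03
tool_pos: [0.4177, -0.4012, 0.2007]
tcp_rot: [0.992, 0.128, 0.0, -0.001]
ft_force: [0.0, 0.3, 0.7]
finger_gap: -0.0002
grasp_force: 0.0
```

```bash
cat >> h.py <<'E'
from scipy.spatial.transform import Rotation as R
D=dict(valve=(.6707,-.1775),opp=(.447,-.1887),long=(.512,-.081),short=(.6057,-.2851))
def go(name,z):
    s=robot.state();r=R.from_quat(s["tcp_rot"]);d=r.inv().apply(np.array([*D[name],z])-s["tool_pos"])*100
    print(name,"shift cm",d.round(2),"pos",s["tool_pos"].round(4),"F",s["ft_force"].round(1),"t",s["time_s"],"gap",round(s["finger_gap"],4),"tilt",r.as_matrix()[:,2].round(3))
E
python3 -c "from h import *;go('valve',.12)"
```

```text
valve shift cm [ 30.15 -15.18   8.13] pos [ 0.4177 -0.4012  0.2007] F [0.  0.3 0.7] t 1.0333 gap -0.0002 tilt [ 0.001  0.002 -1.   ]
```

>>> arm_command(rows="0 0 0 2 -1 0 0;0 0 0 5.5 -2.7 0 0;0 0 0 9 -4.5 0 0;0 0 0 12.5 -6.3 0 0;0 0 0 16 -8 0 0;0 0 0 19.5 -9.8 0 0;0 0 0 23 -11.5 1 0;0 0 0 26.5 -13.3 3 0;0 0 0 29 -14.8 5 0;0 0 0 30.5 -15.4 6.5 0")

```text
time_s: 1.87
tool_pos: [0.673, -0.1749, 0.1341]
tcp_rot: [0.992, 0.128, -0.0, -0.002]
ft_force: [-1.1, 1.2, -0.5]
finger_gap: 0.0
grasp_force: 0.0
```

>>> arm_command(rows="0 0 0 0 0 0 0;0 0 0 0 0 0 0;0 0 0 0 0 0 0;0 0 0 0 0 0 0")

```text
time_s: 2.2
tool_pos: [0.6708, -0.1825, 0.1376]
tcp_rot: [0.992, 0.124, 0.001, 0.001]
ft_force: [0.1, 0.1, 0.4]
finger_gap: -0.0002
grasp_force: 0.0
```

```bash
python3 - <<'E'
from h import *
go('valve',.105)
f=grab_frame("scene");cv2.imwrite("pics/s1.png",cv2.resize(f["color"][120:270,100:320],None,fx=3,fy=3))
E
```

```text
valve shift cm [ 0.11 -0.5   3.26] pos [ 0.6708 -0.1825  0.1376] F [0.1 0.1 0.4] t 2.2 gap -0.0002 tilt [ 0.001 -0.001 -1.   ]
```

View pics/s1.png

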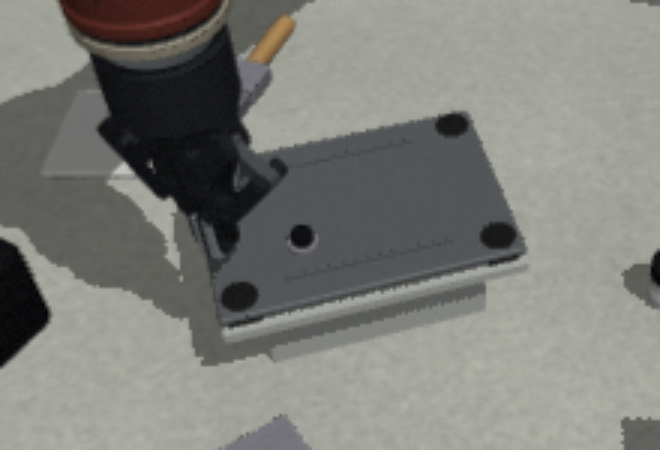

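The crop shows the gripper above the valve disc (240,296), with the knob at (302,236). I'll check the TCP projection and lower it to just above the disc.

>>> arm_command(rows="0 0 0 0.1 -0.5 1 0;0 0 0 0.1 -0.5 2 0;0 0 0 0.1 -0.5 3 0;0 0 0 0.1 -0.5 3.3 0;0 0 0 0.1 -0.5 3.3 0;0 0 0 0.1 -0.5 3.3 0")

```text
time_s: 2.75
tool_pos: [0.6706, -0.1755, 0.1028]
tcp_rot: [0.992, 0.126, -0.0, -0.0]
ft_force: [0.4, -0.8, 0.3]
finger_gap: 0.0001
grasp_force: 0.0
```

```bash
python3 - <<'E'
from h import *
go('valve',.093)
f=grab_frame("scene");cv2.imwrite("pics/s2.png",cv2.resize(f["color"][120:270,100:320],None,fx=3,fy=3))
def proj(f,X):
    T=np.linalg.inv(np.array(f["world_from_camera"]));c=T[:3,:3]@X+T[:3,3];u=c[:2]/c[2];u=u*(1+f["k1"]*(u@u))
    return u*210/np.tan(np.radians(f["fov_y"])/2)+[f["cx"],f["cy"]]
p=robot.state()["tool_pos"];print("tip crop",(proj(f,p)-[100,120])*3)
E
```

```text
valve shift cm [-0.04  0.2   0.98] pos [ 0.6706 -0.1755  0.1028] F [ 0.4 -0.8  0.3] t 2.75 gap 0.0001 tilt [-0.001  0.    -1.   ]
tip crop [238.23149431 284.92984452]
```

View pics/s2.png

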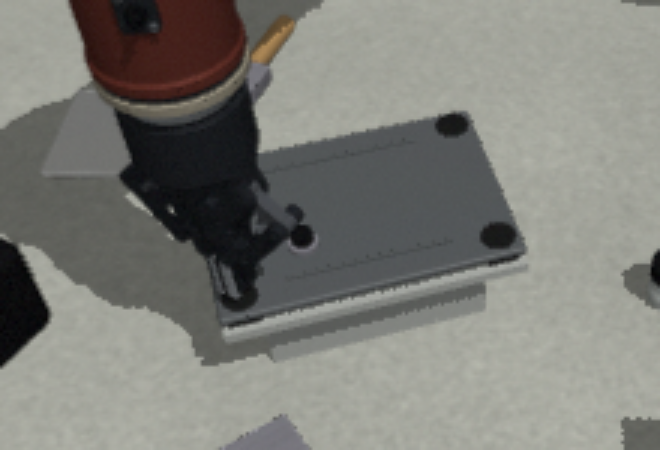

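The fingertip is over the valve disc at (238,285), clear of the knob. Pressing in steps.

>>> arm_command(rows="0 0 0 0 0.1 0.4 0;0 0 0 0 0.1 0.7 0;0 0 0 0 0.1 0.9 0;0 0 0 0 0.1 1 0;0 0 0 0 0.1 1.1 0;0 0 0 0 0.1 1.2 0;0 0 0 0 0.1 1.2 0;0 0 0 0 0.1 1.2 0")

```text
time_s: 3.47
tool_pos: [0.671, -0.1764, 0.0923]
tcp_rot: [0.992, 0.125, 0.0, 0.0]
ft_force: [-3.8, 0.5, 7.3]
finger_gap: 0.0002
grasp_force: 3.6
```

```bash
python3 -c "from h import *;go('valve',.085)"
```

```text
valve shift cm [-0.06  0.09  0.73] pos [ 0.671  -0.1764  0.0923] F [-3.8  0.5  7.3] t 3.4667 gap 0.0002 tilt [ 0. -0. -1.]
```

>>> arm_command(rows="0 0 0 0 0.1 0.1 0;0 0 0 0 0.1 0.2 0;0 0 0 0 0.1 0.3 0;0 0 0 0 0.1 0.4 0;0 0 0 0 0.1 0.5 0;0 0 0 0 0.1 0.6 0;0 0 0 0 0.1 0.7 0;0 0 0 0 0.1 0.7 0;0 0 0 0 0.1 0.7 0;0 0 0 0 0.1 0.7 0")

```text
time_s: 4.3
tool_pos: [0.6719, -0.1763, 0.0867]
tcp_rot: [0.992, 0.126, 0.001, -0.0]
ft_force: [-5.8, 3.5, 16.4]
finger_gap: 0.0004
grasp_force: 7.5
```

```bash
python3 -c "from h import *;go('valve',.085)"
```

```text
valve shift cm [-0.15  0.08  0.17] pos [ 0.6719 -0.1763  0.0867] F [-5.8  3.5 16.4] t 4.3 gap 0.0004 tilt [ 0.002  0.    -1.   ]
```

>>> arm_command(rows="0 0 0 0 0 0.1 0;0 0 0 0 0 0.2 0;0 0 0 0 0 0.2 0;0 0 0 0 0 0.2 0;0 0 0 0 0 0.2 0;0 0 0 0 0 0.2 0")

```text
time_s: 4.8
tool_pos: [0.672, -0.1764, 0.0864]
tcp_rot: [0.992, 0.126, 0.001, 0.0]
ft_force: [-10.8, 4.3, 27.2]
finger_gap: -0.0001
grasp_force: 13.1
```

```bash
python3 -c "from h import *;go('valve',.085)"
```

```text
valve shift cm [-0.16  0.07  0.14] pos [ 0.672  -0.1764  0.0864] F [-10.8   4.3  27.2] t 4.8 gap -0.0001 tilt [ 0.002  0.    -1.   ]
```

Valve corner has bottomed out: the force rises with no further sinking. Now to the opposite corner.

>>> arm_command(rows="0 0 0 0 0 -1 0;0 0 0 0 0 -3 0;0 0 0 0 0 -6 0;0 0 0 -3 -0.6 -7 0;0 0 0 -6.5 -1.3 -7 0;0 0 0 -10 -2 -7 0;0 0 0 -13.5 -2.7 -7 0;0 0 0 -17 -3.4 -7 0;0 0 0 -20 -4 -7 0;0 0 0 -22 -4.4 -7 0")

```text
time_s: 5.63
tool_pos: [0.4444, -0.19, 0.1523]
tcp_rot: [0.992, 0.125, -0.0, 0.0]
ft_force: [-0.9, -1.3, 0.2]
finger_gap: -0.0004
grasp_force: 0.0
```

>>> arm_command(rows="0 0 0 0 0 0 0;0 0 0 0 0 0 0;0 0 0 0 0 0 0;0 0 0 0 0 0 0")

```text
time_s: 5.97
tool_pos: [0.4484, -0.1892, 0.1525]
tcp_rot: [0.992, 0.126, 0.0, -0.0]
ft_force: [0.0, 0.5, 0.4]
finger_gap: -0.0004
grasp_force: 0.0
```

```bash
python3 - <<'E'
from h import *
go('opp',.108)
t=grab_frame("top");cv2.imwrite("pics/t3.png",cv2.resize(t["color"][120:280,280:440],None,fx=3,fy=3))
for n,g in dict(valve=(357,145),long=(308,223),short=(410,179)).items():
    a,k=blob(t["color"],g);print(n,a,k,onplane(t,a,.089).round(4))
E
```

```text
opp shift cm [-0.13 -0.08  4.45] pos [ 0.4484 -0.1892  0.1525] F [0.  0.5 0.4] t 5.9667 gap -0.0004 tilt [ 0.001  0.    -1.   ]
valve [356.41509434 145.0754717 ] 106 [ 0.6702 -0.1781  0.089 ]
long [307.74576271 222.28813559] 118 [ 0.5108 -0.0817  0.089 ]
short [409.60869565 178.35652174] 115 [ 0.6049 -0.2861  0.089 ]
```

View pics/t3.png

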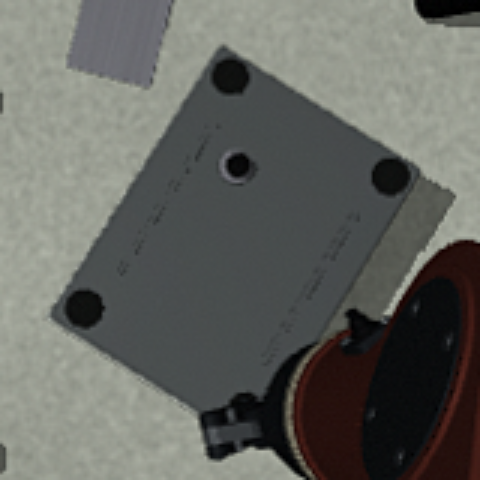

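The lid hasn't shifted: its visible discs are at crop (230,75), (390,176) and (84,308). The gripper is over the opposite corner.

>>> arm_command(rows="0 0 0 -0.1 -0.1 1 0;0 0 0 -0.1 -0.1 2.2 0;0 0 0 -0.1 -0.1 3.4 0;0 0 0 -0.1 -0.1 4.2 0;0 0 0 -0.1 -0.1 4.7 0;0 0 0 -0.1 -0.1 5 0;0 0 0 -0.1 -0.1 5.3 0;0 0 0 -0.1 -0.1 5.6 0;0 0 0 -0.1 -0.1 5.8 0;0 0 0 -0.1 -0.1 5.8 0")

```text
time_s: 6.85
tool_pos: [0.4461, -0.1888, 0.0942]
tcp_rot: [0.992, 0.126, -0.0, -0.0]
ft_force: [-0.1, -0.6, 0.1]
finger_gap: -0.0
grasp_force: 0.0
```

```bash
python3 -c "from h import *;go('opp',.085)"
```

```text
opp shift cm [0.09 0.01 0.92] pos [ 0.4461 -0.1888  0.0942] F [-0.1 -0.6  0.1] t 6.85 gap -0.0 tilt [-0.  0. -1.]
```

>>> arm_command(rows="0 0 0 0 0 0.1 0;0 0 0 0 0 0.2 0;0 0 0 0 0 0.4 0;0 0 0 0 0 0.5 0;0 0 0 0 0 0.6 0;0 0 0 0 0 0.7 0;0 0 0 0 0 0.8 0;0 0 0 0 0 0.9 0;0 0 0 0 0 1 0;0 0 0 0 0 1 0")

```text
time_s: 7.68
tool_pos: [0.4461, -0.1893, 0.0864]
tcp_rot: [0.992, 0.125, -0.0, 0.001]
ft_force: [-11.5, 3.3, 23.8]
finger_gap: 0.0001
grasp_force: 12.2
```

>>> arm_command(rows="0 0 0 0 0 0.1 0;0 0 0 0 0 0.1 0;0 0 0 0 0 0.1 0;0 0 0 0 0 0.1 0")

```text
time_s: 8.02
tool_pos: [0.4461, -0.1893, 0.0862]
tcp_rot: [0.992, 0.125, 0.0, 0.001]
ft_force: [-14.6, 4.2, 34.1]
finger_gap: -0.0002
grasp_force: 17.4
```

```bash
python3 -c "from h import *;go('opp',.085)"
```

```text
opp shift cm [ 0.1  -0.04  0.12] pos [ 0.4461 -0.1893  0.0862] F [-14.6   4.2  34.1] t 8.0167 gap -0.0002 tilt [ 0.    -0.001 -1.   ]
```

Opposite corner is home. Next the long-side corner.

>>> arm_command(rows="0 0 0 0 0 -1 0;0 0 0 0 0 -3 0;0 0 0 0 0 -5 0;0 0 0 1.5 -1.5 -5 0;0 0 0 4 -4 -5 0;0 0 0 6.5 -6.4 -5 0;0 0 0 8.5 -8.3 -5 0;0 0 0 9.1 -8.9 -5 0;0 0 0 9.1 -8.9 -5 0;0 0 0 9.1 -8.9 -5 0")

```text
time_s: 8.85
tool_pos: [0.5118, -0.0804, 0.1332]
tcp_rot: [0.992, 0.126, -0.0, 0.0]
ft_force: [0.6, 0.4, 0.8]
finger_gap: 0.0
grasp_force: 0.0
```

>>> arm_command(rows="0 0 0 0 0 0.3 0;0 0 0 0 0 0.6 0;0 0 0 0 0 1 0;0 0 0 0 0 1 0")

```text
time_s: 9.18
tool_pos: [0.5112, -0.0808, 0.1223]
tcp_rot: [0.992, 0.125, -0.001, -0.0]
ft_force: [-0.7, 0.7, -0.0]
finger_gap: -0.0003
grasp_force: 0.0
```

```bash
python3 - <<'E'
from h import *
go('long',.094)
t=grab_frame("top")
for n,g in dict(valve=(357,145),opp=(362,257),short=(410,179)).items():
    a,k=blob(t["color"],g);print(n,a,k,onplane(t,a,.089).round(4))
E
```

```text
long shift cm [0.08 0.04 2.83] pos [ 0.5112 -0.0808  0.1223] F [-0.7  0.7 -0. ] t 9.1833 gap -0.0003 tilt [-0.001  0.    -1.   ]
valve [356.41509434 145.0754717 ] 106 [ 0.6702 -0.1781  0.089 ]Traceback (most recent call last):
  File "<stdin>", line 5, in <module>
  File "h.py", line 8, in onplane
    o,d=ray(f,p); return o+d*(z-o[2])/d[2]
        ~~~^^^^^
  File "h.py", line 5, in ray
    u=cv2.undistortPoints(np.array([[p]],float),K,np.array([f["k1"],0,0,0,0]))[0,0]
      ~~~~~~~~~~~~~~~~~~~^^^^^^^^^^^^^^^^^^^^^^^^^^^^^^^^^^^^^^^^^^^^^^^^^^^^^
cv2.error: OpenCV(4.12.0) /io/opencv/modules/calib3d/src/undistort.dispatch.cpp:538: error: (-215:Assertion failed) npoints >= 0 && src.isContinuous() && (depth == CV_32F || depth == CV_64F) in function 'undistortPoints'
```

>>> arm_command(rows="0 0 0 0 0 0.8 0;0 0 0 0 0 1.5 0;0 0 0 0 0 1.9 0;0 0 0 0 0 2.2 0;0 0 0 0 0 2.5 0;0 0 0 0 0 2.8 0;0 0 0 0 0 3 0;0 0 0 0 0 3.2 0;0 0 0 0 0 3.2 0")

```text
time_s: 9.98
tool_pos: [0.5121, -0.0798, 0.0914]
tcp_rot: [0.992, 0.126, -0.0, -0.0]
ft_force: [-1.1, 0.9, 0.5]
finger_gap: -0.0001
grasp_force: 0.5
```

>>> arm_command(rows="0 0 0 0 0 0.1 0;0 0 0 0 0 0.2 0;0 0 0 0 0 0.3 0;0 0 0 0 0 0.4 0;0 0 0 0 0 0.5 0;0 0 0 0 0 0.5 0;0 0 0 0 0 0.5 0")

```text
time_s: 10.57
tool_pos: [0.5121, -0.0797, 0.0868]
tcp_rot: [0.992, 0.126, 0.0, -0.0]
ft_force: [-2.3, 0.9, 6.3]
finger_gap: 0.0002
grasp_force: 3.1
```

```bash
python3 -c "from h import *;go('long',.085)"
```

```text
long shift cm [-0.04  0.12  0.18] pos [ 0.5121 -0.0797  0.0868] F [-2.3  0.9  6.3] t 10.5667 gap 0.0002 tilt [ 0.  0. -1.]
```

>>> arm_command(rows="0 0 0 0 0 0.1 0;0 0 0 0 0 0.2 0;0 0 0 0 0 0.3 0;0 0 0 0 0 0.4 0;0 0 0 0 0 0.4 0;0 0 0 0 0 0.4 0")

```text
time_s: 11.07
tool_pos: [0.5123, -0.0798, 0.0854]
tcp_rot: [0.992, 0.126, 0.0, 0.001]
ft_force: [-16.2, 2.3, 35.3]
finger_gap: 0.0002
grasp_force: 17.9
```

>>> arm_command(rows="0 0 0 0 0 0.1 0;0 0 0 0 0 0.1 0;0 0 0 0 0 0.1 0")

```text
time_s: 11.32
tool_pos: [0.5124, -0.0798, 0.0853]
tcp_rot: [0.992, 0.126, 0.0, 0.001]
ft_force: [-21.0, 3.5, 46.0]
finger_gap: -0.0001
grasp_force: 23.0
```

```bash
python3 -c "from h import *;go('long',.085)"
```

```text
long shift cm [-0.07  0.11  0.03] pos [ 0.5124 -0.0798  0.0853] F [-21.    3.5  46. ] t 11.3167 gap -0.0001 tilt [ 0.001 -0.001 -1.   ]
```

Long-side corner is home at 0.085. Now the short-side corner, pressing more gently.

>>> arm_command(rows="0 0 0 0 0 -1 0;0 0 0 0 0 -3 0;0 0 0 0 0 -5.5 0;0 0 0 0.4 2.5 -6.5 0;0 0 0 1 6 -6.5 0;0 0 0 1.7 9.5 -6.5 0;0 0 0 2.3 13 -6.5 0;0 0 0 2.9 16.5 -6.5 0;0 0 0 3.5 20 -6.5 0;0 0 0 3.9 22.2 -6.5 0")

```text
time_s: 12.15
tool_pos: [0.6054, -0.2895, 0.1459]
tcp_rot: [0.992, 0.124, -0.0, 0.001]
ft_force: [-0.4, -0.3, -0.7]
finger_gap: -0.0003
grasp_force: 0.0
```

>>> arm_command(rows="0 0 0 0 0 0.5 0;0 0 0 0 0 1.2 0;0 0 0 0 0 1.8 0;0 0 0 0 0 1.8 0;0 0 0 0 0 1.8 0")

```text
time_s: 12.57
tool_pos: [0.6048, -0.2838, 0.1278]
tcp_rot: [0.992, 0.126, -0.0, -0.0]
ft_force: [-0.8, -0.1, 0.4]
finger_gap: 0.0
grasp_force: 0.0
```

```bash
python3 -c "from h import *;go('short',.094)"
```

```text
short shift cm [0.06 0.15 3.38] pos [ 0.6048 -0.2838  0.1278] F [-0.8 -0.1  0.4] t 12.5667 gap 0.0 tilt [-0.001  0.001 -1.   ]
```

>>> arm_command(rows="0 0 0 0.1 0.1 0.8 0;0 0 0 0.1 0.1 1.6 0;0 0 0 0.1 0.1 2.2 0;0 0 0 0.1 0.1 2.6 0;0 0 0 0.1 0.1 2.9 0;0 0 0 0.1 0.1 3.2 0;0 0 0 0.1 0.1 3.4 0;0 0 0 0.1 0.1 3.6 0;0 0 0 0.1 0.1 3.7 0;0 0 0 0.1 0.1 3.7 0")

```text
time_s: 13.4
tool_pos: [0.6066, -0.286, 0.0919]
tcp_rot: [0.992, 0.126, 0.0, 0.0]
ft_force: [-2.2, 1.4, 3.5]
finger_gap: 0.0001
grasp_force: 1.7
```

>>> arm_command(rows="0 0 0 0 0 0.1 0;0 0 0 0 0 0.2 0;0 0 0 0 0 0.3 0;0 0 0 0 0 0.4 0;0 0 0 0 0 0.5 0;0 0 0 0 0 0.5 0;0 0 0 0 0 0.5 0")

```text
time_s: 13.98
tool_pos: [0.6066, -0.2862, 0.0871]
tcp_rot: [0.992, 0.125, 0.0, 0.0]
ft_force: [-2.4, 0.2, 5.1]
finger_gap: -0.0001
grasp_force: 2.7
```

```bash
python3 -c "from h import *;go('short',.085)"
```

```text
short shift cm [-0.06 -0.13  0.21] pos [ 0.6066 -0.2862  0.0871] F [-2.4  0.2  5.1] t 13.9833 gap -0.0001 tilt [ 0.001 -0.001 -1.   ]
```

>>> arm_command(rows="0 0 0 0 0 0.1 0;0 0 0 0 0 0.2 0;0 0 0 0 0 0.3 0;0 0 0 0 0 0.4 0;0 0 0 0 0 0.4 0;0 0 0 0 0 0.4 0;0 0 0 0 0 0.4 0")

```text
time_s: 14.57
tool_pos: [0.6067, -0.2863, 0.0852]
tcp_rot: [0.992, 0.125, 0.001, 0.001]
ft_force: [-8.4, 3.3, 20.4]
finger_gap: 0.0002
grasp_force: 10.2
```

```bash
python3 -c "from h import *;go('short',.085)"
```

```text
short shift cm [-0.07 -0.14  0.01] pos [ 0.6067 -0.2863  0.0852] F [-8.4  3.3 20.4] t 14.5667 gap 0.0002 tilt [ 0.001 -0.001 -1.   ]
```

Short-side corner is home too. Lifting off to compare disc heights before and after.

>>> arm_command(rows="0 0 0 0 0 -1 0;0 0 0 0 0 -3 0;0 0 0 0 0 -6 0;0 0 0 -2 3 -9 0;0 0 0 -5 6 -11 0;0 0 0 -8 9 -12 0;0 0 0 -11 12 -12 0;0 0 0 -14 15 -12 0;0 0 0 -16 17 -12 0;0 0 0 -16 17 -12 0")

```text
time_s: 15.4
tool_pos: [0.4857, -0.5004, 0.2022]
tcp_rot: [0.993, 0.119, -0.002, 0.002]
ft_force: [-1.6, -2.3, -0.2]
finger_gap: -0.0003
grasp_force: 0.0
```

```bash
python3 - <<'E'
from h import *
go('valve',.15)
t=grab_frame("top");s=grab_frame("scene");t0=dict(t,color=cv2.imread("pics/top0.png"));s0=dict(s,color=cv2.imread("pics/scene0.png"))
cv2.imwrite("pics/s4.png",cv2.resize(s["color"][120:270,100:320],None,fx=3,fy=3))
for n,g,h in zip(["valve","opp","long","short"],[(357,145),(362,257),(308,223),(410,179)],[(180,219),(251,162),(264,209),(171,179)]):
    r=[]
    for a,b in((t0,s0),(t,s)):
        p,k=blob(a["color"],g);q,m=blob(b["color"],h,9,30)
        r.append(tri(a,p,b,q)[0] if k and m else np.full(3,np.nan))
    print(n,r[0].round(4),r[1].round(4),"dz mm",((r[1]-r[0])[2]*1000).round(1))
E
```

```text
valve shift cm [ 25.65 -27.     4.98] pos [ 0.4857 -0.5004  0.2022] F [-1.6 -2.3 -0.2] t 15.4 gap -0.0003 tilt [-0.004 -0.005 -1.   ]
valve [ 0.6707 -0.1789  0.0896] [ 0.6709 -0.1787  0.082 ] dz mm -7.6
opp [ 0.4457 -0.1902  0.0901] [ 0.4461 -0.1901  0.083 ] dz mm -7.1
long [ 0.5113 -0.0831  0.082 ] [ 0.5113 -0.0826  0.0782] dz mm -3.8
short [ 0.6053 -0.2871  0.0896] [ 0.6056 -0.2867  0.0827] dz mm -6.9
```

View pics/s4.png

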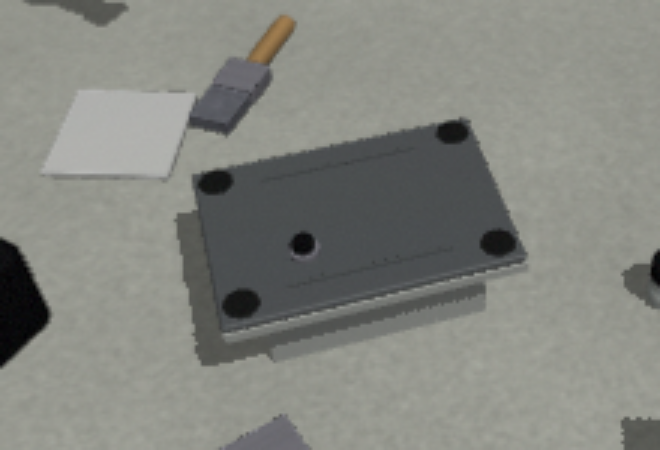

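All discs dropped about 7 to 8 mm, except that my long-side seed was off. They now sit at crop (240,303), (453,131), (498,242) and (215,182). The lid looks down, but 1 mm is within my error, so I'll make a light check press on the first two corners.

>>> arm_command(rows="0 0 0 2 -2 0 0;0 0 0 4.5 -4.7 0 0;0 0 0 7 -7.4 0 0;0 0 0 9.5 -10 0 0;0 0 0 12 -12.7 1 0;0 0 0 14.5 -15.4 2 0;0 0 0 17 -18 3 0;0 0 0 19.5 -20.6 4 0;0 0 0 22 -23.3 5 0;0 0 0 24 -25.5 5 0")

```text
time_s: 16.33
tool_pos: [0.6632, -0.1779, 0.1501]
tcp_rot: [0.992, 0.128, -0.001, -0.001]
ft_force: [-0.9, 0.1, 0.5]
finger_gap: -0.0002
grasp_force: 0.0
```

>>> arm_command(rows="0 0 0 0 0 0 0;0 0 0 0 0 0 0;0 0 0 0 0 0 0;0 0 0 0 0 0 0")

```text
time_s: 16.67
tool_pos: [0.6624, -0.1846, 0.1525]
tcp_rot: [0.992, 0.125, 0.0, 0.0]
ft_force: [0.3, 0.3, -0.4]
finger_gap: 0.0001
grasp_force: 0.0
```

```bash
python3 -c "from h import *;go('valve',.095)"
```

```text
valve shift cm [ 0.98 -0.49  5.75] pos [ 0.6624 -0.1846  0.1525] F [ 0.3  0.3 -0.4] t 16.6667 gap 0.0001 tilt [ 0.    -0.001 -1.   ]
```

>>> arm_command(rows="0 0 0 0.9 -0.5 1 0;0 0 0 0.9 -0.5 2.2 0;0 0 0 0.9 -0.5 3.4 0;0 0 0 0.9 -0.5 4.6 0;0 0 0 0.9 -0.5 5.4 0;0 0 0 0.9 -0.5 5.9 0;0 0 0 0.9 -0.5 6.2 0;0 0 0 0.9 -0.5 6.4 0;0 0 0 0.9 -0.5 6.4 0;0 0 0 0.9 -0.5 6.4 0")

```text
time_s: 17.5
tool_pos: [0.6704, -0.1767, 0.0889]
tcp_rot: [0.992, 0.126, 0.0, 0.0]
ft_force: [0.1, -0.1, -0.5]
finger_gap: -0.0002
grasp_force: 0.0
```

>>> arm_command(rows="0 0 0 0 0 0.1 0;0 0 0 0 0 0.2 0;0 0 0 0 0 0.3 0;0 0 0 0 0 0.4 0;0 0 0 0 0 0.5 0;0 0 0 0 0 0.5 0;0 0 0 0 0 0.5 0")

```text
time_s: 18.08
tool_pos: [0.6704, -0.1767, 0.0852]
tcp_rot: [0.992, 0.126, 0.0, 0.0]
ft_force: [-5.9, 0.1, 12.9]
finger_gap: 0.0002
grasp_force: 6.2
```

```bash
python3 -c "from h import *;go('valve',.085)"
```

```text
valve shift cm [0.01 0.09 0.02] pos [ 0.6704 -0.1767  0.0852] F [-5.9  0.1 12.9] t 18.0833 gap 0.0002 tilt [ 0.001 -0.001 -1.   ]
```

>>> arm_command(rows="0 0 0 0 0 0.1 0;0 0 0 0 0 0.2 0;0 0 0 0 0 0.2 0;0 0 0 0 0 0.2 0")

```text
time_s: 18.42
tool_pos: [0.6704, -0.1767, 0.0851]
tcp_rot: [0.992, 0.125, 0.001, 0.001]
ft_force: [-11.9, 2.8, 26.5]
finger_gap: 0.0
grasp_force: 12.8
```

>>> arm_command(rows="0 0 0 0 0 -1 0;0 0 0 0 0 -3 0;0 0 0 0 0 -5 0;0 0 0 -3 -0.6 -6 0;0 0 0 -6.5 -1.3 -6 0;0 0 0 -10 -2 -6 0;0 0 0 -13.5 -2.7 -6 0;0 0 0 -17 -3.4 -6 0;0 0 0 -20 -4 -6 0;0 0 0 -22 -4.4 -6 0")

```text
time_s: 19.25
tool_pos: [0.4432, -0.1892, 0.1413]
tcp_rot: [0.992, 0.125, -0.0, 0.0]
ft_force: [0.8, 0.1, 0.8]
finger_gap: -0.0001
grasp_force: 0.0
```

>>> arm_command(rows="0 0 0 0 0 0 0;0 0 0 0 0 0.5 0;0 0 0 0 0 1 0;0 0 0 0 0 1 0")

```text
time_s: 19.58
tool_pos: [0.4466, -0.1883, 0.1302]
tcp_rot: [0.992, 0.126, -0.0, -0.0]
ft_force: [-0.4, 0.8, -0.3]
finger_gap: -0.0001
grasp_force: 0.0
```

```bash
python3 -c "from h import *;go('opp',.090)"
```

```text
opp shift cm [0.03 0.06 4.02] pos [ 0.4466 -0.1883  0.1302] F [-0.4  0.8 -0.3] t 19.5833 gap -0.0001 tilt [-0.001  0.001 -1.   ]
```

The valve corner is rigid at 0.0851, so it is home. Checking the opposite corner the same way.

>>> arm_command(rows="0 0 0 0 0 1 0;0 0 0 0 0 2.2 0;0 0 0 0 0 3.2 0;0 0 0 0 0 3.7 0;0 0 0 0 0 4 0;0 0 0 0 0 4.2 0;0 0 0 0 0 4.4 0;0 0 0 0 0 4.6 0;0 0 0 0 0 4.7 0;0 0 0 0 0 4.7 0")

```text
time_s: 20.42
tool_pos: [0.4465, -0.1889, 0.0852]
tcp_rot: [0.992, 0.126, 0.0, 0.0]
ft_force: [-1.8, 1.4, 6.4]
finger_gap: -0.0001
grasp_force: 3.1
```

>>> arm_command(rows="0 0 0 0 0 0.1 0;0 0 0 0 0 0.2 0;0 0 0 0 0 0.2 0;0 0 0 0 0 0.2 0")

```text
time_s: 20.75
tool_pos: [0.4465, -0.189, 0.085]
tcp_rot: [0.992, 0.125, 0.0, 0.001]
ft_force: [-11.8, 5.1, 29.2]
finger_gap: 0.0002
grasp_force: 14.5
```

```bash
python3 -c "from h import *;go('opp',.085)"
```

```text
opp shift cm [ 0.05 -0.01 -0.  ] pos [ 0.4465 -0.189   0.085 ] F [-11.8   5.1  29.2] t 20.75 gap 0.0002 tilt [ 0.001 -0.001 -1.   ]
```

All four corners read 0.085 and are rigid. Lifting clear.

>>> arm_command(rows="0 0 0 0 0 -1 0;0 0 0 0 0 -3 0;0 0 0 0 0 -6 0;0 0 0 0 2 -9 0;0 0 0 0 5 -11 0;0 0 0 0 8 -12 0;0 0 0 0 11 -12 0;0 0 0 0 13 -12 0;0 0 0 0 14 -12 0;0 0 0 0 14 -12 0")

```text
time_s: 21.58
tool_pos: [0.4807, -0.3263, 0.202]
tcp_rot: [0.992, 0.124, -0.0, 0.0]
ft_force: [-0.3, 0.4, 0.6]
finger_gap: -0.0
grasp_force: 0.0
```

>>> arm_command(rows="0 0 0 0 0 0 0;0 0 0 0 0 0 0;0 0 0 0 0 0 0;0 0 0 0 0 0 0;0 0 0 0 0 0 0;0 0 0 0 0 0 0")

```text
time_s: 22.08
tool_pos: [0.481, -0.3239, 0.2025]
tcp_rot: [0.992, 0.126, 0.0, 0.0]
ft_force: [0.1, 0.5, 0.7]
finger_gap: 0.0
grasp_force: 0.0
```

```bash
python3 -c "
from h import *
s=grab_frame('scene');cv2.imwrite('pics/s5.png',cv2.resize(s['color'][120:270,100:320],None,fx=3,fy=3));go('opp',.2)"
```

```text
opp shift cm [  0.09 -13.96   0.24] pos [ 0.481  -0.3241  0.2024] F [ 0.4 -0.8  0.2] t 22.1333 gap -0.0001 tilt [ 0. -0. -1.]
```

View pics/s5.png

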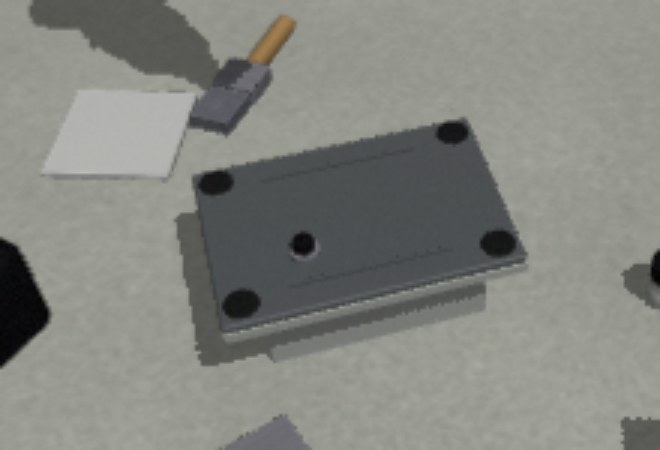

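The lid lies flat and closed on the tub, with discs at crop (240,303), (498,242), (453,131) and (215,182), and the arm is clear.

```bash
python3 -c "
from cell import robot
print(robot.sign_off())"
```

```text
the job is handed in; nothing more can be done
None
```

I pressed the lid home in the order valve, opposite, long-side, short-side, re-pressed the first two as a check, and handed in at about 22 s: all four disc tops read about 85 mm, the arm is clear, and the fingertips peaked at 46 N vertical on the long-side corner.

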